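Press a nut, then index the slide to the next hole and hold the pin home

ROBOT

A 6-joint arm with a two-finger parallel gripper is mounted at the origin on the work surface. World frame = base frame: x ahead of the robot, y to its left, z up, the work surface at z = 0. Lengths are in m, angles in rad, forces in N, time in s.
With the tool pointing down it reaches from about 0.225 to 0.875 m from the base axis. Payload 3.4 kg.
Tool frame: the origin (TCP) lies on the mounting face of the last link; the fingertips stand 173 mm ahead of it and the grasp point (between the pads) lies 155 mm ahead of it; z points along the fingers, y is the line along which they close (so a half turn about z gives the same grasp; the last joint's range is limited). The gripper opens to 85 mm and grips with 20 to 120 N. Pads are 22 mm wide; open, the fingers measure 114 mm over their backs; the gripper's body (76 mm by 85 mm) begins 54 mm behind the grasp point. The pads swing forward as they close: fully open they stand 13 mm farther back than shut.
Start: joints at [1.189, 0.276, 1.505, -0, 1.361, -0.121], TCP at [0.148, 0.556, 0.405] pointing down, gripper open.
Joint ranges: [-2.89, 2.89], [-0.75, 2.08], [0.22, 2.7], [-1.18, 4.32], [0.11, 2.71], [-2.7, 2.7]. Speed limits (rad/s): [2.57, 2.57, 3.14, 3.14, 3.14, 3.14].

INTERFACE

Orientations are given as [roll, pitch, yaw] about the fixed x, y, z axes, in that order (R = Rz(yaw) Ry(pitch) Rx(roll)).
In Python, from station import status, vision, ticket gives the robot as it stands. The module is installed in compiled form; this text tells all that it offers.
- The arm moves only by the tool drive_tool, never from a script. Its argument "series" is a list of rows, each an object of numbers: "tx", "ty", "tz": the shift along the tool's x, y, z in mm; "ax", "ay", "az": the turn, a rotation vector about the tool's x, y, z in rad; "gripper": the finger opening in mm, from 0 to 85.4. A call has 1 to 5 rows; each row shifts and turns the commanded pose from where the row before left it, along the tool's axes as they then stand; what a row does not reach is not made up. A row lasts 1/8 s, in which the tool goes at most 62.5 mm and 10.7 degrees, less where a joint would pass 70% of its speed; a pose out of reach is approached as far as the arm can. A call is refused whole if a number of a shift passes 62.5 or a number of a turn 0.188, either way. A call with a gripper value outside its range is refused whole. The fingers move at their own pace and stop on an object; "squeeze" is the grip in N (left out, the last holds). Time passes only in rows, so rows that do not move let the fingers close. It gives the time, the measured TCP pose, the force, the opening and the grip force at its end, in the units of the state.
- status.read_state(): the state, without advancing time (a new reading comes with each control period).
- vision.get_image(name): name is "scene" or "top"; returns a dict with "image" (420x560x3 uint8, blue, green, red), "fx", "fy", "cx", "cy" (pixels), "D" ([k1, k2, p1, p2, k3] as OpenCV has them; the pictures are not rectified), "rvec" (rotation vector, rad) and "tvec" (3), from world to camera coordinates, as OpenCV has them. Camera axes: x right, y down, z forward; pixel columns grow to the right and rows downward; lengths in m; the calibration is good to about 2 mm. A picture is of the moment at which its call begins. There is no depth.
- ticket.job_done(): hands the job in; it is judged then, once.
The state is a dict: "time_s": time; "q": joint angles; "qd": joint speeds; "joint_efforts": joint torques, N m; "eef_pos": TCP position; "orientation": TCP orientation; "contact_force": force on the tool from outside, world axes, zero at the start; "moment": the same for the moment, N m; "width": opening from 0.0 (shut) to 1.0 (fully open); "gripper_force": force on a finger pad.
Only numpy, scipy, OpenCV 4.12 (cv2) and the standard library are available. Lean on these libraries where they do the work, as an engineer would, in place of code of your own. Each camera call takes 0.05 s, during which the arm holds its last target. There are 200 camera calls.

TASK

Press the nut under the ram fully home by pulling the hand press's lever down through its whole stroke, then ease the lever slowly back up to its rest without letting it fly back. Then pull the slide's index plunger up, slide the carriage along by one hole so that the next standing nut comes under the ram, let the pin drop fully home in that hole, and finish with your hand still holding the plunger knob, pin engaged. Leave the other things on the bench where they are.

Things in the scene. Friction and masses are not known exactly. Their poses are not given: they have to be found in the camera images.
- press: grey cast arbor press, 265 mm tall, bolted down. Origin on the bench straight below the ram; z up, y along its index slide, +x away from the operator, to the column (80 to 130 mm behind the ram). The slide bed spans x -80 to +50, y -220 to +280 mm; the head spans y -35 to +35, x -43 to +133 mm, 160 to 265 mm up. The other entries' x, y, z are this press's axes.
- next_nut (a point): top of the next nut to be pressed, 13 mm in diameter, 58 mm above the bench. It stands 4 mm proud of the work rail clamped on the carriage (a flat aluminium plate running along y). A nut every 30 mm: two on the +y side are flush, one is under the ram, three on the -y side stand proud, so the carriage must go towards +y.
- lever_ball (a point): centre of the 35 mm black ball on the end of the press lever, a 12 mm steel rod on the -y side of the head, 58 mm from the ram's centre. At rest the lever points to -x, 31.5 degrees above level, ball 295 mm above the bench and 138 mm in front of the ram; at full stroke it is 17 degrees below level, ball 131 mm above the bench. The ball can be gripped from above across y.
- lever_pivot (a point): the lever's fixed pivot, 190 mm above the bench, axis along y; the ball's centre swings about it at a radius of 200 mm in the x-z plane
- lever (a joint): lever angle in rad: 0 at rest (up), growing as the ball is pulled down, 0.85 at the stop. Sprung: the ball pushes back up with about 2 N at rest, 6 N at the stop, and some 2 N more while the nut goes in; let go, it flies back. The ram goes down 20 mm per rad, meets the nut at about 0.60 and has it home at about 0.80.
- nut (a joint): how far the nut under the ram has been pressed in, in m: 0 standing proud, 0.004 fully home. It travels with the carriage.
- carriage (a joint): carriage position in m along y: 0 at the start, 0.030 (one hole on) with the next nut under the ram. It slides with about 2.5 N of friction once the pin is clear; with the pin in a hole it has about 1.5 mm of play either way.
- knob: black knurled knob of the index plunger, 28 mm in diameter, 25 mm tall, on an ear at the front of the carriage. Origin at its centre: 83 mm above the bench with the pin home, at the start 65 mm in front of the ram and 150 mm to +y of it; it travels with the carriage. Below it a 21 mm thick housing goes down to the ear, 44 mm above the bench. Can be gripped from above across any direction.
- plunger (a joint): how far the plunger is pulled up, in m: 0 with the pin home, 0.014 at its stop. The 8 mm round-nosed pin goes 9 mm deep into 11 mm holes, so above 0.009 it is clear; between two holes it rides on the bar at 0.009. A spring pulls it down with about 4.5 N at 0, 8 N at the stop.
- next_hole (a point): mouth of the hole for the pin to go into, in the steel index bar (26 mm wide, a row of holes 30 mm apart along y) on the bed in front of the carriage, 30 mm above the bench; fixed, 30 mm to +y of the knob's start
- spare_rail: spare blank work rail: a bare aluminium bar 190 x 42 x 10 mm with six hole marks, lying on the bench behind the slide. Loose, not needed; origin at its underside
- nut_tray: small grey open tray 90 x 70 x 24 mm with press-in nuts in it, in front of the slide. Loose, not needed; origin at its underside
- screwdriver: screwdriver about 180 mm long lying on the bench in front of the slide, on the lever's side. Loose, not needed; origin at its underside
- solder_reel: reel of solder, a 60 mm disc-ended spool 45 mm tall, standing beside the slide's end on the lever's side. Loose, not needed; origin at its underside
- transformer: small mains transformer, 60 x 58 x 48 mm, in front of the slide at its plunger end. Loose, not needed; origin at its underside
- flux_bottle: amber bottle 48 mm in diameter, 110 mm tall, standing off to the robot's left. Loose, not needed; origin at its underside
- brush: brush about 170 mm long lying off to the robot's right. Loose, not needed; origin at its underside

How it is judged:
By the outcome, as a careful person would: the job done as asked, in the order asked, and still so for the second after the job is handed in, while the arm keeps its last pose, push and grip.
It also fails if it takes over 61 s, if anything falls off the work surface, if the arm or the gripper's body presses on something with over 40 N, if the wrist force passes 120 N, or if a joint passes its speed limit or range.

## Working session

There is one attempt and no reset: what is moved stays moved. The work goes in short steps, Python scripts to look and compute and a tool call to move; the robot and the scene stay as the last step left them, time stands still between calls to the robot, and variables do not carry over. Pictures are saved under pics/ and viewed, at most 10 in all, crops included, and the job is handed in when it is done.

Besides the shell and the picture viewer there is one more tool, called after "Request:" in YAML: its name, and indented under it one key for each argument. drive_tool: Moves the arm, as the interface text tells. Its arguments: {"type":"object","properties":{"series":{"type":"array"},"squeeze":{"type":"number"}},"required":["series"]}

```bash
mkdir -p pics
python3 - <<'E'
from station import status, vision
import cv2,pickle
d={}
for n in("scene","top"):
    v=vision.get_image(n); d[n]=v; cv2.imwrite(f"pics/{n}0.png",v["image"]); print(n,v["fx"],v["cx"],v["D"],v["rvec"],v["tvec"])
pickle.dump(d,open("d0.pkl","wb"))
print(status.read_state())
E
```

```text
scene 403.7456193645312 280.6958976005207 [-0.02952515  0.          0.          0.          0.        ] [ 2.44818552  0.05584114 -0.02003474] [-0.55892281  0.03329821  1.50137936]
top 493.3189149259537 277.77686043594736 [0.00513702 0.         0.         0.         0.        ] [ 2.09029556 -2.15195782  0.21523924] [-0.04762879  0.62429458  1.77217177]
{'time_s': 0.1, 'q': array([ 1.18897648e+00,  2.76525255e-01,  1.50598702e+00,  2.98647256e-05,
        1.36071252e+00, -1.20995424e-01]), 'qd': array([ 3.96053360e-04, -1.06056619e-03, -2.59484210e-03, -1.71806675e-04,
       -5.59175376e-04,  8.87651970e-05]), 'joint_efforts': array([ 8.76793838e-04, -4.17703807e+01, -2.46403116e+01, -1.38097598e-04,
        5.86703536e-03, -1.66436678e-06]), 'eef_pos': array([0.14820761, 0.55538106, 0.40393747]), 'orientation': array([-3.13997596e+00, -2.25985345e-04,  2.88076179e+00]), 'contact_force': array([-0.11865783,  0.2252355 ,  0.07403708]), 'moment': array([ 0.02000511, -0.01030643, -0.03070815]), 'gripper_force': 0.0, 'width': 0.9976286377699366}
```

View pics/scene0.png

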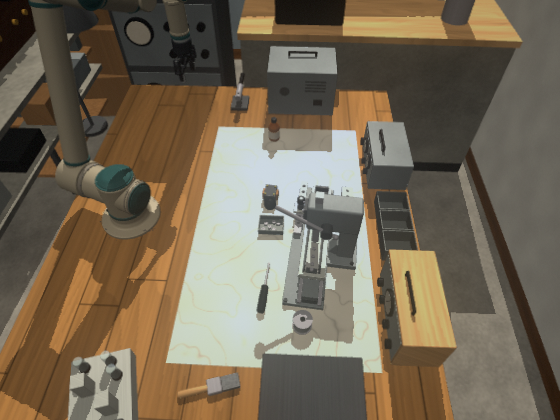

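View pics/top0.png

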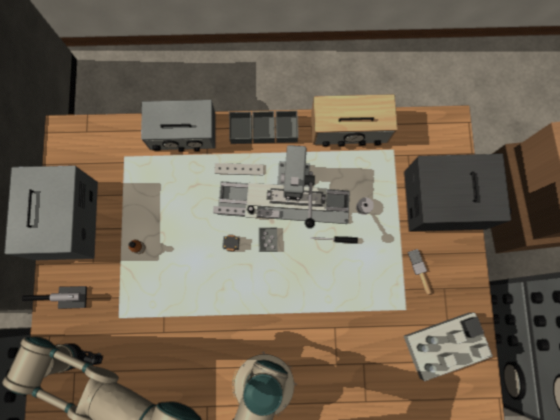

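The top view shows the lever ball (dark) at about (310,223) and the knob at about (251,210). In the scene view the ball is near (327,232) and the knob near (301,200). I'll zoom in on both.

```bash
python3 - <<'E'
import cv2,pickle,numpy as np
d=pickle.load(open("d0.pkl","rb"))
a=cv2.resize(d["top"]["image"][140:260,205:385],None,fx=4,fy=4,interpolation=cv2.INTER_CUBIC)
b=cv2.resize(d["scene"]["image"][175:315,250:370],None,fx=4,fy=4,interpolation=cv2.INTER_CUBIC)
cv2.imwrite("pics/topc.png",a);cv2.imwrite("pics/scenec.png",b)
E
cat > h.py <<'E'
import cv2,numpy as np
def ray(v,u):
    K=np.array([[v["fx"],0,v["cx"]],[0,v["fy"],v["cy"]],[0,0,1]])
    R=cv2.Rodrigues(np.array(v["rvec"]))[0];t=np.array(v["tvec"]).ravel()
    n=cv2.undistortPoints(np.array([[u]],float),K,np.array(v["D"])).ravel()
    return -R.T@t, R.T@np.array([n[0],n[1],1])
def onz(v,u,z):
    c,r=ray(v,u); return c+r*(z-c[2])/r[2]
def proj(v,p):
    K=np.array([[v["fx"],0,v["cx"]],[0,v["fy"],v["cy"]],[0,0,1]])
    return cv2.projectPoints(np.array([p],float),np.array(v["rvec"]),np.array(v["tvec"]),K,np.array(v["D"]))[0].ravel()
def two(v,u,w,x):
    c,r=ray(v,u);e,s=ray(w,x)
    k=np.linalg.lstsq(np.c_[r,-s],e-c,rcond=None)[0]
    p,q=c+k[0]*r,e+k[1]*s
    return (p+q)/2,np.linalg.norm(p-q)
E
```

```text
(no output)
```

View pics/topc.png

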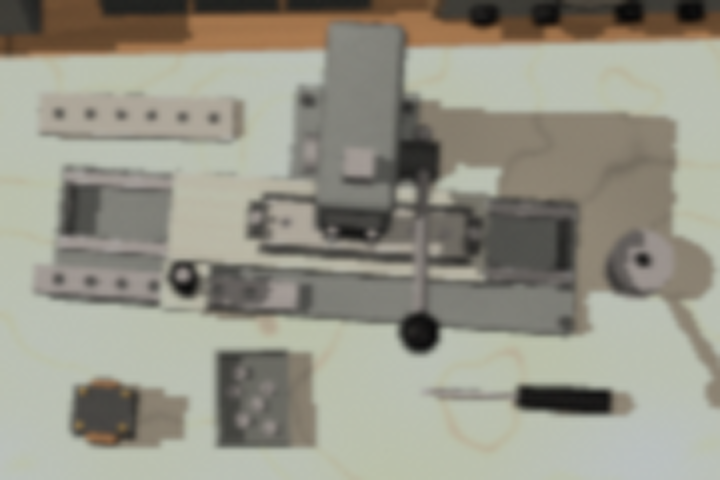

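View pics/scenec.png

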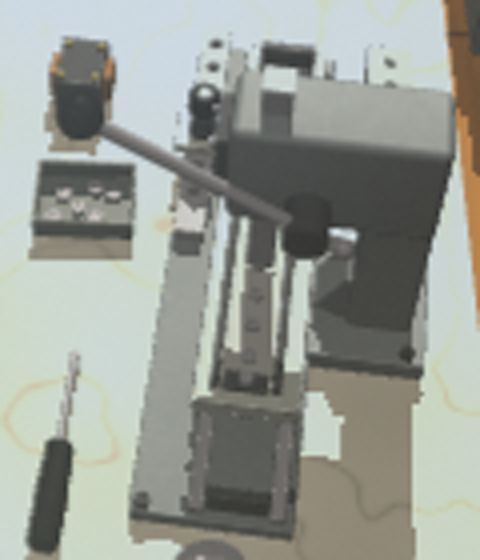

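Crop readings. In the top view the ball is at (420,332) and the knob at (185,278). In the scene view the ball is at (80,112) and the knob at (204,100). The press is turned by a few degrees.

Run:
```python
import pickle,numpy as np
from h import *
d=pickle.load(open("d0.pkl","rb"));T,S=d["top"],d["scene"]
f=lambda u,o:[(u[0]+.5)/4-.5+o[0],(u[1]+.5)/4-.5+o[1]]
ot,os=(205,140),(250,175)
bt,kt=f((420,332),ot),f((185,278),ot);bs,ks=f((80,112),os),f((204,100),os)
print("ball2",two(T,bt,S,bs),onz(T,bt,.295),onz(S,bs,.295))
print("knob2",two(T,kt,S,ks),onz(T,kt,.088),onz(S,ks,.088))
b=onz(T,bt,.295)[:2];k=onz(T,kt,.088)[:2]
w=k-b;l=np.array([73,208.])/1000
yaw=np.arctan2(w[1],w[0])-np.arctan2(l[1],l[0]);print("yaw",yaw,np.linalg.norm(w),np.linalg.norm(l))
# bed front edge
for y in[(75,300),(570,332)]:print(onz(T,f(y,ot),.03))
e=onz(T,f((570,332),ot),.02)-onz(T,f((160,308),ot),.02)
R=np.array([[np.cos(yaw),-np.sin(yaw)],[np.sin(yaw),np.cos(yaw)]])
print("origin",b-R@[-.138,-.058],k-R@[-.065,.150])
for y in (yaw,):
  o=((b-R@[-.138,-.058])+(k-R@[-.065,.150]))/2
  for n,p in dict(ball=(-.138,-.058,.295),knob=(-.065,.15,.088)).items():
    P=np.r_[o+R@p[:2],p[2]];print(n,P,proj(T,P)-(bt if n=='ball' else kt),proj(S,P)-(bs if n=='ball' else ks))
```

```text
ball2 (array([ 0.53428293, -0.1644642 ,  0.29686989]), np.float64(0.0021884797460626597)) [ 0.53352944 -0.16487044  0.295     ] [ 0.53517814 -0.16247205  0.295     ]
knob2 (array([0.62750159, 0.03335135, 0.0849354 ]), np.float64(0.003276717017414202)) [0.62524503 0.03285493 0.088     ] [0.62899843 0.0313368  0.088     ]
yaw -0.09678338558526867 0.21796117119887304 0.22043819995635963
[0.61881091 0.1396409  0.03      ]
[ 0.57476435 -0.32566532  0.03      ]
origin [ 0.67648829 -0.12047714] [ 0.67544599 -0.1227242 ]
ball [ 0.53300829 -0.16599397  0.295     ] [0.35548701 0.14961258] [-0.83613757  0.91361292]
knob [0.62576619 0.03397846 0.088     ] [-0.30939521 -0.13077645] [-0.89778851 -0.59359698]
```

Request:
drive_tool:
  series:
    - {"az":-0.083,"tz":-40}
    - {"az":-0.083,"tz":-40}
    - {"tx":-28,"ty":-42,"tz":-20}
    - {"tx":-28,"ty":-42,"tz":-15}
    - {"tx":-28,"ty":-42}

```text
invalid input
```

Request:
drive_tool:
  series:
    - {"tx":-28,"ty":-42}
    - {"tx":-28,"ty":-42}
    - {"tx":-28,"ty":-42}
    - {"tx":-28,"ty":-42}
    - {"tx":-28,"ty":-42}

```text
invalid input
```

Request:
drive_tool:
  series:
    - {"tx":-28,"ty":-42}
    - {"tx":-28,"ty":-42}
    - {"tx":-28,"ty":-42}
    - {"tx":-28,"ty":-42}
    - {"tx":-28,"ty":-42}

```text
invalid input
```

Request:
drive_tool:
  series:
    - {"tx":0,"ty":0,"tz":-40,"ax":0,"ay":0,"az":-0.083,"gripper":85}
    - {"tx":0,"ty":0,"tz":-40,"ax":0,"ay":0,"az":-0.083,"gripper":85}

```text
time_s: 0.35
eef_pos: [0.1482, 0.5555, 0.4846]
orientation: [-3.139, -0.001, 3.05]
contact_force: [-0.7, 0.5, -0.4]
width: 0.996
gripper_force: 0.0
```

Request:
drive_tool:
  series:
    - {"tx":-28,"ty":-42,"tz":-20,"ax":0,"ay":0,"az":0,"gripper":85}
    - {"tx":-28,"ty":-42,"tz":-15,"ax":0,"ay":0,"az":0,"gripper":85}
    - {"tx":-28,"ty":-42,"tz":0,"ax":0,"ay":0,"az":0,"gripper":85}
    - {"tx":-28,"ty":-42,"tz":0,"ax":0,"ay":0,"az":0,"gripper":85}
    - {"tx":-28,"ty":-42,"tz":0,"ax":0,"ay":0,"az":0,"gripper":85}

```text
time_s: 0.98
eef_pos: [0.2681, 0.3317, 0.5194]
orientation: [-3.141, 0.0, 3.047]
contact_force: [0.2, 0.8, 0.3]
width: 0.997
gripper_force: 0.0
```

Request:
drive_tool:
  series:
    - {"tx":-28,"ty":-42,"tz":0,"ax":0,"ay":0,"az":0,"gripper":85}
    - {"tx":-28,"ty":-42,"tz":0,"ax":0,"ay":0,"az":0,"gripper":85}
    - {"tx":-28,"ty":-42,"tz":0,"ax":0,"ay":0,"az":0,"gripper":85}
    - {"tx":-28,"ty":-42,"tz":0,"ax":0,"ay":0,"az":0,"gripper":85}
    - {"tx":-28,"ty":-42,"tz":0,"ax":0,"ay":0,"az":0,"gripper":85}

```text
time_s: 1.6
eef_pos: [0.3876, 0.1094, 0.5195]
orientation: [3.141, -0.0, 3.047]
contact_force: [1.4, -0.5, 0.3]
width: 0.993
gripper_force: 0.0
```

Request:
drive_tool:
  series:
    - {"tx":-28,"ty":-42,"tz":0,"ax":0,"ay":0,"az":0,"gripper":85}
    - {"tx":-28,"ty":-42,"tz":0,"ax":0,"ay":0,"az":0,"gripper":85}
    - {"tx":-28,"ty":-42,"tz":0,"ax":0,"ay":0,"az":0,"gripper":85}
    - {"tx":-28,"ty":-42,"tz":0,"ax":0,"ay":0,"az":0,"gripper":85}
    - {"tx":0,"ty":0,"tz":0,"ax":0,"ay":0,"az":0,"gripper":85}

```text
time_s: 2.22
eef_pos: [0.4843, -0.0697, 0.5184]
orientation: [-3.141, -0.002, 3.042]
contact_force: [-1.2, 0.3, 0.0]
width: 0.996
gripper_force: 0.0
```

Request:
drive_tool:
  series:
    - {"tx":-29,"ty":-45,"tz":0,"ax":0,"ay":0,"az":0,"gripper":70}
    - {"tx":-29,"ty":-44,"tz":0,"ax":0,"ay":0,"az":0,"gripper":70}
    - {"tx":0,"ty":0,"tz":0,"ax":0,"ay":0,"az":0,"gripper":70}
    - {"tx":0,"ty":0,"tz":0,"ax":0,"ay":0,"az":0,"gripper":70}

```text
time_s: 2.72
eef_pos: [0.5318, -0.1601, 0.5193]
orientation: [3.14, -0.002, 3.047]
contact_force: [-0.4, 0.8, -0.7]
width: 0.817
gripper_force: 0.0
```

Run:
```python
from station import status, vision
import cv2,numpy as np
from h import *
s=status.read_state();print(s["eef_pos"],s["orientation"],s["contact_force"],s["width"])
t=vision.get_image("top");v=vision.get_image("scene")
a=cv2.resize(t["image"][170:270,250:370],None,fx=4,fy=4,interpolation=cv2.INTER_CUBIC)
b=cv2.resize(v["image"][130:230,215:335],None,fx=4,fy=4,interpolation=cv2.INTER_CUBIC)
cv2.imwrite("pics/c1.png",np.vstack([a,b])[:, :][:800]); cv2.imwrite("pics/c1.png",np.hstack([a,b])[:,:960] if 0 else cv2.resize(np.hstack([a,b]),(800,333)))
```

```text
[ 0.53177643 -0.16007362  0.51928811] [ 3.14004276e+00 -1.62018102e-03  3.04718680e+00] [-0.42505195  0.77664099 -0.7183223 ] 0.8173339051958557
```

View pics/c1.png

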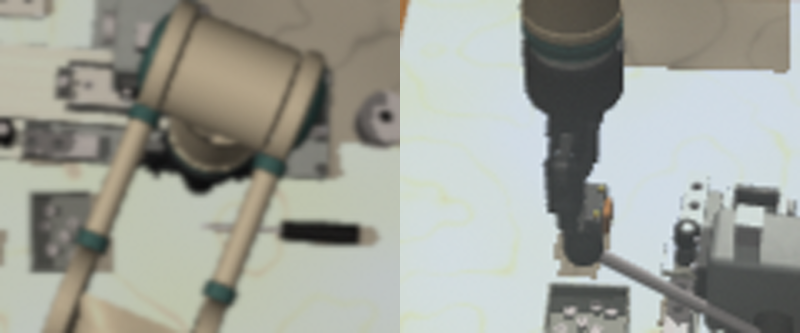

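In the scene view (right half) the fingers stand straight above the ball at about (585,245). The top view is blocked by the arm. I'll descend and grip.

Request:
drive_tool:
  series:
    - {"tx":-2.5,"ty":-4,"tz":15,"ax":0,"ay":0,"az":0,"gripper":70}
    - {"tx":0,"ty":0,"tz":20,"ax":0,"ay":0,"az":0,"gripper":70}
    - {"tx":0,"ty":0,"tz":20,"ax":0,"ay":0,"az":0,"gripper":70}
    - {"tx":0,"ty":0,"tz":16,"ax":0,"ay":0,"az":0,"gripper":70}
    - {"tx":0,"ty":0,"tz":0,"ax":0,"ay":0,"az":0,"gripper":70}

```text
time_s: 3.45
eef_pos: [0.5338, -0.1648, 0.4471]
orientation: [3.14, -0.003, 3.047]
contact_force: [0.3, -0.1, 1.1]
width: 0.821
gripper_force: 0.0
```

Request:
drive_tool:
  series:
    - {"tx":0,"ty":0,"tz":0,"ax":0,"ay":0,"az":0,"gripper":45}
    - {"tx":0,"ty":0,"tz":0,"ax":0,"ay":0,"az":0,"gripper":30}
    - {"tx":0,"ty":0,"tz":0,"ax":0,"ay":0,"az":0,"gripper":25}
    - {"tx":0,"ty":0,"tz":0,"ax":0,"ay":0,"az":0,"gripper":25}
  squeeze: 35

```text
time_s: 3.95
eef_pos: [0.5343, -0.1655, 0.4496]
orientation: [-3.14, 0.002, 3.047]
contact_force: [-0.7, -1.8, 2.0]
width: 0.39
gripper_force: 34.5
```

Run:
```python
import numpy as np
a=0.5498-np.linspace(0,.85,21)
x=200*np.cos(a);z=-200*np.sin(a)
print(np.c_[np.diff(x),np.diff(z)].round(1).tolist())
```

```text
[[4.3, 7.3], [4.0, 7.5], [3.6, 7.7], [3.3, 7.8], [3.0, 8.0], [2.6, 8.1], [2.3, 8.2], [1.9, 8.3], [1.6, 8.3], [1.2, 8.4], [0.9, 8.5], [0.5, 8.5], [0.2, 8.5], [-0.2, 8.5], [-0.6, 8.5], [-0.9, 8.4], [-1.3, 8.4], [-1.6, 8.3], [-2.0, 8.3], [-2.3, 8.2]]
```

Request:
drive_tool:
  series:
    - {"tx":4.3,"ty":0,"tz":7.3,"ax":0,"ay":0,"az":0,"gripper":25}
    - {"tx":4.0,"ty":0,"tz":7.5,"ax":0,"ay":0,"az":0,"gripper":25}
    - {"tx":3.6,"ty":0,"tz":7.7,"ax":0,"ay":0,"az":0,"gripper":25}
    - {"tx":3.3,"ty":0,"tz":7.8,"ax":0,"ay":0,"az":0,"gripper":25}
    - {"tx":3.0,"ty":0,"tz":8.0,"ax":0,"ay":0,"az":0,"gripper":25}

```text
time_s: 4.58
eef_pos: [0.5159, -0.1637, 0.4099]
orientation: [-3.141, 0.0, 3.047]
contact_force: [-1.4, -3.2, 5.1]
width: 0.388
gripper_force: 35.0
```

Request:
drive_tool:
  series:
    - {"tx":2.6,"ty":0,"tz":8.1,"ax":0,"ay":0,"az":0,"gripper":25}
    - {"tx":2.3,"ty":0,"tz":8.2,"ax":0,"ay":0,"az":0,"gripper":25}
    - {"tx":1.9,"ty":0,"tz":8.3,"ax":0,"ay":0,"az":0,"gripper":25}
    - {"tx":1.6,"ty":0,"tz":8.3,"ax":0,"ay":0,"az":0,"gripper":25}
    - {"tx":1.2,"ty":0,"tz":8.4,"ax":0,"ay":0,"az":0,"gripper":25}

```text
time_s: 5.2
eef_pos: [0.5065, -0.1627, 0.3686]
orientation: [-3.141, 0.0, 3.047]
contact_force: [-2.2, -2.9, 5.4]
width: 0.384
gripper_force: 35.5
```

Run:
```python
from station import status
s=status.read_state();print(s["eef_pos"],s["orientation"],s["contact_force"],s["moment"],s["width"],s["gripper_force"])
```

```text
[ 0.5064772  -0.16273192  0.36858433] [-3.14111834e+00  1.26685622e-05  3.04688332e+00] [-2.16553957 -2.93656082  5.44768727] [-0.59668479  0.07700393  0.02431947] 0.3843452239241895 35.54263114929199
```

Request:
drive_tool:
  series:
    - {"tx":0.9,"ty":-0.5,"tz":8.5,"ax":0,"ay":0,"az":0,"gripper":25}
    - {"tx":0.5,"ty":-0.5,"tz":8.5,"ax":0,"ay":0,"az":0,"gripper":25}
    - {"tx":0.2,"ty":0,"tz":8.5,"ax":0,"ay":0,"az":0,"gripper":25}
    - {"tx":-0.2,"ty":0,"tz":8.5,"ax":0,"ay":0,"az":0,"gripper":25}
    - {"tx":-0.6,"ty":0,"tz":8.5,"ax":0,"ay":0,"az":0,"gripper":25}
  squeeze: 50

```text
time_s: 5.82
eef_pos: [0.5055, -0.163, 0.3263]
orientation: [3.14, -0.0, 3.047]
contact_force: [-3.3, 0.3, 8.1]
width: 0.381
gripper_force: 50.2
```

Request:
drive_tool:
  series:
    - {"tx":-0.9,"ty":0,"tz":8.4,"ax":0,"ay":0,"az":0,"gripper":25}
    - {"tx":-1.3,"ty":0,"tz":8.4,"ax":0,"ay":0,"az":0,"gripper":25}
    - {"tx":-1.6,"ty":0,"tz":8.3,"ax":0,"ay":0,"az":0,"gripper":25}
    - {"tx":-2.0,"ty":0,"tz":8.3,"ax":0,"ay":0,"az":0,"gripper":25}

```text
time_s: 6.32
eef_pos: [0.5114, -0.1636, 0.2933]
orientation: [3.14, 0.0, 3.047]
contact_force: [-2.2, -0.9, 9.2]
width: 0.381
gripper_force: 51.6
```

Request:
drive_tool:
  series:
    - {"tx":-2.3,"ty":0,"tz":8,"ax":0,"ay":0,"az":0,"gripper":25}
    - {"tx":-0.5,"ty":0,"tz":2,"ax":0,"ay":0,"az":0,"gripper":25}
    - {"tx":-0.5,"ty":0,"tz":1.5,"ax":0,"ay":0,"az":0,"gripper":25}
    - {"tx":0,"ty":0,"tz":0,"ax":0,"ay":0,"az":0,"gripper":25}

```text
time_s: 6.82
eef_pos: [0.5146, -0.1638, 0.2828]
orientation: [3.141, 0.001, 3.046]
contact_force: [-3.6, 0.1, 13.8]
width: 0.387
gripper_force: 52.6
```

Request:
drive_tool:
  series:
    - {"tx":-0.5,"ty":0,"tz":1.5,"ax":0,"ay":0,"az":0,"gripper":25}
    - {"tx":-0.5,"ty":0,"tz":1.5,"ax":0,"ay":0,"az":0,"gripper":25}
    - {"tx":0,"ty":0,"tz":0,"ax":0,"ay":0,"az":0,"gripper":25}

```text
time_s: 7.2
eef_pos: [0.5154, -0.1638, 0.2809]
orientation: [3.141, 0.001, 3.047]
contact_force: [-6.6, -0.4, 21.5]
width: 0.384
gripper_force: 53.4
```

Run:
```python
from station import status, vision
import cv2,numpy as np
v=vision.get_image("scene")
s=status.read_state();print(s["eef_pos"],s["contact_force"],s["moment"],s["width"],s["gripper_force"])
cv2.imwrite("pics/c2.png",cv2.resize(v["image"][170:310,235:375],None,fx=4,fy=4,interpolation=cv2.INTER_CUBIC))
```

```text
[ 0.51535578 -0.16383757  0.28089694] [-6.37100218  0.18819991 20.53465541] [0.28422047 0.71157913 0.22401635] 0.38358936268972604 53.34326505661011
```

View pics/c2.png

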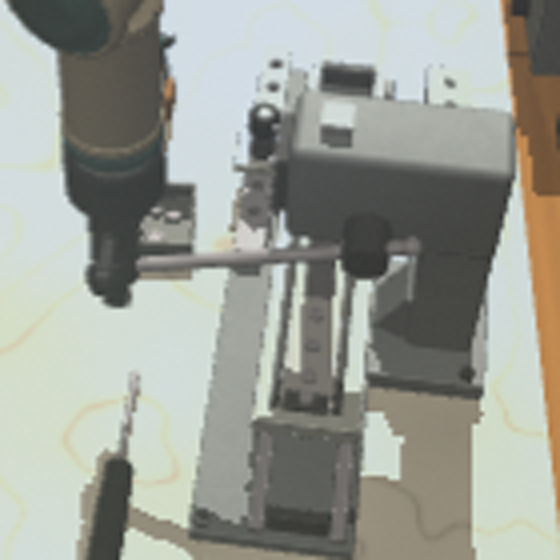

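The lever is now below level and the force climbs steeply, so it is at the stop with the ball still held at (110,285). Next I'll ease it back up slowly.

Run:
```python
import numpy as np
a=0.5498-np.linspace(.85,0,29)
x=200*np.cos(a);z=-200*np.sin(a)
print(np.c_[np.diff(x),np.diff(z)].round(1).tolist())
```

```text
[[1.7, -5.8], [1.5, -5.9], [1.4, -5.9], [1.2, -6.0], [1.0, -6.0], [0.8, -6.0], [0.6, -6.0], [0.4, -6.1], [0.3, -6.1], [0.1, -6.1], [-0.1, -6.1], [-0.3, -6.1], [-0.5, -6.1], [-0.7, -6.0], [-0.8, -6.0], [-1.0, -6.0], [-1.2, -5.9], [-1.4, -5.9], [-1.6, -5.9], [-1.7, -5.8], [-1.9, -5.8], [-2.1, -5.7], [-2.3, -5.6], [-2.4, -5.6], [-2.6, -5.5], [-2.8, -5.4], [-2.9, -5.3], [-3.1, -5.2]]
```

Request:
drive_tool:
  series:
    - {"tx":0.6,"ty":0,"tz":-2,"ax":0,"ay":0,"az":0,"gripper":25}
    - {"tx":0.6,"ty":0,"tz":-2,"ax":0,"ay":0,"az":0,"gripper":25}
    - {"tx":0.9,"ty":0,"tz":-3,"ax":0,"ay":0,"az":0,"gripper":25}

```text
time_s: 7.62
eef_pos: [0.5136, -0.1637, 0.2864]
orientation: [3.14, 0.001, 3.047]
contact_force: [-2.4, -1.3, 9.0]
width: 0.383
gripper_force: 52.6
```

Request:
drive_tool:
  series:
    - {"tx":1.5,"ty":0,"tz":-5.9,"ax":0,"ay":0,"az":0,"gripper":25}
    - {"tx":1.4,"ty":0,"tz":-5.9,"ax":0,"ay":0,"az":0,"gripper":25}
    - {"tx":1.2,"ty":0,"tz":-6,"ax":0,"ay":0,"az":0,"gripper":25}
    - {"tx":1.0,"ty":0,"tz":-6,"ax":0,"ay":0,"az":0,"gripper":25}
    - {"tx":0.8,"ty":0,"tz":-6,"ax":0,"ay":0,"az":0,"gripper":25}

```text
time_s: 8.25
eef_pos: [0.5079, -0.1632, 0.3154]
orientation: [3.14, -0.0, 3.047]
contact_force: [1.6, -1.2, 3.6]
width: 0.385
gripper_force: 52.1
```

Request:
drive_tool:
  series:
    - {"tx":0.6,"ty":0,"tz":-6,"ax":0,"ay":0,"az":0,"gripper":25}
    - {"tx":0.4,"ty":0,"tz":-6.1,"ax":0,"ay":0,"az":0,"gripper":25}
    - {"tx":0.3,"ty":0,"tz":-6.1,"ax":0,"ay":0,"az":0,"gripper":25}
    - {"tx":0.1,"ty":0,"tz":-6.1,"ax":0,"ay":0,"az":0,"gripper":25}
    - {"tx":-0.1,"ty":0,"tz":-6.1,"ax":0,"ay":0,"az":0,"gripper":25}

```text
time_s: 8.88
eef_pos: [0.5063, -0.1631, 0.346]
orientation: [3.14, -0.001, 3.047]
contact_force: [-0.5, 3.1, 2.7]
width: 0.383
gripper_force: 52.4
```

Request:
drive_tool:
  series:
    - {"tx":-0.3,"ty":0,"tz":-6.1,"ax":0,"ay":0,"az":0,"gripper":25}
    - {"tx":-0.5,"ty":0,"tz":-6.1,"ax":0,"ay":0,"az":0,"gripper":25}
    - {"tx":-0.7,"ty":0,"tz":-6,"ax":0,"ay":0,"az":0,"gripper":25}
    - {"tx":-0.8,"ty":0,"tz":-6,"ax":0,"ay":0,"az":0,"gripper":25}
    - {"tx":-1.0,"ty":0,"tz":-6,"ax":0,"ay":0,"az":0,"gripper":25}

```text
time_s: 9.5
eef_pos: [0.5099, -0.1635, 0.3764]
orientation: [3.14, -0.0, 3.047]
contact_force: [-0.3, 5.6, 2.5]
width: 0.382
gripper_force: 52.9
```

Request:
drive_tool:
  series:
    - {"tx":-1.2,"ty":0,"tz":-5.9,"ax":0,"ay":0,"az":0,"gripper":25}
    - {"tx":-1.4,"ty":0,"tz":-5.9,"ax":0,"ay":0,"az":0,"gripper":25}
    - {"tx":-1.6,"ty":0,"tz":-5.9,"ax":0,"ay":0,"az":0,"gripper":25}
    - {"tx":-1.7,"ty":0,"tz":-5.8,"ax":0,"ay":0,"az":0,"gripper":25}
    - {"tx":-1.9,"ty":0,"tz":-5.8,"ax":0,"ay":0,"az":0,"gripper":25}

```text
time_s: 10.12
eef_pos: [0.5178, -0.1643, 0.4056]
orientation: [3.14, 0.0, 3.047]
contact_force: [-0.0, 5.1, 1.5]
width: 0.382
gripper_force: 53.3
```

Request:
drive_tool:
  series:
    - {"tx":-2.1,"ty":0.4,"tz":-5.7,"ax":0,"ay":0,"az":0,"gripper":25}
    - {"tx":-2.3,"ty":0.4,"tz":-5.6,"ax":0,"ay":0,"az":0,"gripper":25}
    - {"tx":-2.4,"ty":0,"tz":-5.6,"ax":0,"ay":0,"az":0,"gripper":25}
    - {"tx":-2.6,"ty":0,"tz":-5.5,"ax":0,"ay":0,"az":0,"gripper":25}
    - {"tx":-2.8,"ty":0,"tz":-5.4,"ax":0,"ay":0,"az":0,"gripper":25}

```text
time_s: 10.75
eef_pos: [0.53, -0.1652, 0.4335]
orientation: [-3.141, -0.0, 3.047]
contact_force: [0.4, 2.2, 0.9]
width: 0.38
gripper_force: 53.4
```

Request:
drive_tool:
  series:
    - {"tx":-2.9,"ty":0,"tz":-5.3,"ax":0,"ay":0,"az":0,"gripper":25}
    - {"tx":-1.6,"ty":0,"tz":-2.6,"ax":0,"ay":0,"az":0,"gripper":25}
    - {"tx":0,"ty":0,"tz":0,"ax":0,"ay":0,"az":0,"gripper":25}

```text
time_s: 11.12
eef_pos: [0.5343, -0.1656, 0.4412]
orientation: [-3.141, -0.0, 3.047]
contact_force: [-0.7, 0.9, 0.8]
width: 0.382
gripper_force: 53.5
```

Request:
drive_tool:
  series:
    - {"tx":-0.8,"ty":0,"tz":-1.5,"ax":0,"ay":0,"az":0,"gripper":25}
    - {"tx":-0.8,"ty":0,"tz":-1.5,"ax":0,"ay":0,"az":0,"gripper":25}
    - {"tx":0,"ty":0,"tz":0,"ax":0,"ay":0,"az":0,"gripper":25}

```text
time_s: 11.5
eef_pos: [0.5357, -0.1658, 0.4434]
orientation: [-3.141, -0.001, 3.047]
contact_force: [-0.1, -0.1, -2.7]
width: 0.384
gripper_force: 53.3
```

Request:
drive_tool:
  series:
    - {"tx":-0.8,"ty":0,"tz":-1.5,"ax":0,"ay":0,"az":0,"gripper":25}
    - {"tx":-0.8,"ty":0,"tz":-1.5,"ax":0,"ay":0,"az":0,"gripper":25}
    - {"tx":0,"ty":0,"tz":0,"ax":0,"ay":0,"az":0,"gripper":25}

```text
time_s: 11.88
eef_pos: [0.5369, -0.166, 0.4443]
orientation: [3.141, -0.006, 3.047]
contact_force: [-2.0, -2.3, -18.8]
width: 0.381
gripper_force: 52.2
```

At the rest stop. I'll relieve the push, open the fingers and rise.

Request:
drive_tool:
  series:
    - {"tx":0.9,"ty":0,"tz":1.7,"ax":0,"ay":0,"az":0,"gripper":25}
    - {"tx":0,"ty":0,"tz":0,"ax":0,"ay":0,"az":0,"gripper":33}
    - {"tx":0,"ty":0,"tz":0,"ax":0,"ay":0,"az":0,"gripper":45}
    - {"tx":0,"ty":0,"tz":0,"ax":0,"ay":0,"az":0,"gripper":70}
    - {"tx":0,"ty":0,"tz":0,"ax":0,"ay":0,"az":0,"gripper":70}

```text
time_s: 12.5
eef_pos: [0.537, -0.1655, 0.4479]
orientation: [-3.141, 0.006, 3.047]
contact_force: [0.0, 0.6, -0.4]
width: 0.818
gripper_force: 0.0
```

Request:
drive_tool:
  series:
    - {"tx":0,"ty":0,"tz":-10,"ax":0,"ay":0,"az":0,"gripper":70}
    - {"tx":0,"ty":0,"tz":-25,"ax":0,"ay":0,"az":0,"gripper":70}
    - {"tx":0,"ty":0,"tz":-25,"ax":0,"ay":0,"az":0,"gripper":70}
    - {"tx":0,"ty":0,"tz":-20,"ax":0,"ay":0,"az":0,"gripper":70}
    - {"tx":30,"ty":40,"tz":0,"ax":0,"ay":0,"az":0,"gripper":70}

```text
time_s: 13.12
eef_pos: [0.512, -0.1244, 0.5273]
orientation: [-3.14, 0.005, 3.044]
contact_force: [-0.2, 0.6, -0.1]
width: 0.821
gripper_force: 0.0
```

Request:
drive_tool:
  series:
    - {"tx":-25,"ty":42,"tz":0,"ax":0,"ay":0,"az":0,"gripper":70}
    - {"tx":-25,"ty":42,"tz":0,"ax":0,"ay":0,"az":0,"gripper":70}
    - {"tx":-25,"ty":42,"tz":0,"ax":0,"ay":0,"az":0,"gripper":60}
    - {"tx":-24,"ty":42,"tz":0,"ax":0,"ay":0,"az":0,"gripper":60}
    - {"tx":0,"ty":0,"tz":50,"ax":0,"ay":0,"az":0,"gripper":60}

```text
time_s: 13.75
eef_pos: [0.6276, 0.0379, 0.4794]
orientation: [3.139, 0.012, 3.051]
contact_force: [-0.2, 0.1, -0.0]
width: 0.703
gripper_force: 0.0
```

Request:
drive_tool:
  series:
    - {"tx":0,"ty":0,"tz":50,"ax":0,"ay":0,"az":0,"gripper":60}
    - {"tx":0,"ty":0,"tz":50,"ax":0,"ay":0,"az":0,"gripper":60}
    - {"tx":0,"ty":0,"tz":50,"ax":0,"ay":0,"az":0,"gripper":60}
    - {"tx":0,"ty":0,"tz":20,"ax":0,"ay":0,"az":0,"gripper":60}
    - {"tx":0,"ty":0,"tz":0,"ax":0,"ay":0,"az":0,"gripper":60}

```text
time_s: 14.38
eef_pos: [0.6248, 0.035, 0.3043]
orientation: [3.141, -0.003, 3.047]
contact_force: [0.7, -0.7, 0.6]
width: 0.7
gripper_force: 0.0
```

Run:
```python
from station import status, vision
import cv2,numpy as np
from h import *
v=vision.get_image("scene");t=vision.get_image("top")
s=status.read_state();print(s["eef_pos"],s["orientation"],s["contact_force"],s["width"])
# projected grasp axis at knob height, in crop pixels
p=s["eef_pos"].copy();p[2]=.0955
for c,o in((v,(240,135)),(t,(200,150))):print((proj(c,p)-o)*4)
a=cv2.resize(v["image"][135:255,240:340],None,fx=4,fy=4,interpolation=cv2.INTER_CUBIC)
b=cv2.resize(t["image"][150:270,200:300],None,fx=4,fy=4,interpolation=cv2.INTER_CUBIC)
cv2.imwrite("pics/c3.png",np.hstack([a,b]))
```

```text
[0.62572914 0.03492741 0.30684034] [3.14129705e+00 2.54625157e-03 3.04681243e+00] [-0.0274743  -0.86906843  1.11587259] 0.7029804817809422
[239.19073627 249.78991473]
[200.80698665 234.42099085]
```

View pics/c3.png

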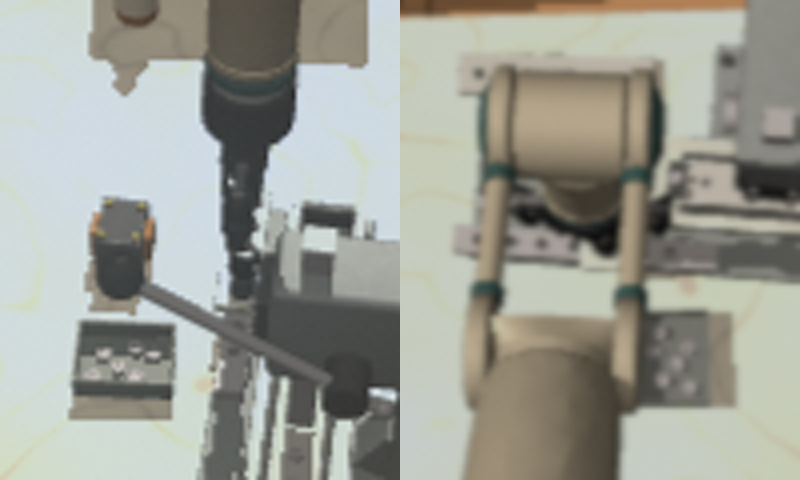

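The lever is back at rest. In the scene half the fingers are centred over the knob at about (241,262), so I'll descend and grip.

Request:
drive_tool:
  series:
    - {"tx":-1.5,"ty":0,"tz":20,"ax":0,"ay":0,"az":0,"gripper":60}
    - {"tx":0,"ty":0,"tz":20,"ax":0,"ay":0,"az":0,"gripper":60}
    - {"tx":0,"ty":0,"tz":17,"ax":0,"ay":0,"az":0,"gripper":60}
    - {"tx":0,"ty":0,"tz":10,"ax":0,"ay":0,"az":0,"gripper":60}
    - {"tx":0,"ty":0,"tz":0,"ax":0,"ay":0,"az":0,"gripper":60}

```text
time_s: 15.1
eef_pos: [0.6264, 0.0348, 0.2381]
orientation: [3.142, -0.001, 3.047]
contact_force: [-0.4, -0.4, 0.1]
width: 0.703
gripper_force: 0.0
```

Request:
drive_tool:
  series:
    - {"tx":0,"ty":0,"tz":0,"ax":0,"ay":0,"az":0,"gripper":40}
    - {"tx":0,"ty":0,"tz":0,"ax":0,"ay":0,"az":0,"gripper":30}
    - {"tx":0,"ty":0,"tz":0,"ax":0,"ay":0,"az":0,"gripper":20}
    - {"tx":0,"ty":0,"tz":0,"ax":0,"ay":0,"az":0,"gripper":20}
  squeeze: 50

```text
time_s: 15.6
eef_pos: [0.6267, 0.0346, 0.2394]
orientation: [-3.141, 0.002, 3.047]
contact_force: [-0.3, 0.4, 5.1]
width: 0.309
gripper_force: 49.2
```

Request:
drive_tool:
  series:
    - {"tx":0,"ty":0,"tz":-4,"ax":0,"ay":0,"az":0,"gripper":20}
    - {"tx":0,"ty":0,"tz":-4,"ax":0,"ay":0,"az":0,"gripper":20}
    - {"tx":0,"ty":0,"tz":-4,"ax":0,"ay":0,"az":0,"gripper":20}
    - {"tx":0,"ty":0,"tz":0,"ax":0,"ay":0,"az":0,"gripper":20}
  squeeze: 60

```text
time_s: 16.1
eef_pos: [0.6267, 0.0346, 0.2502]
orientation: [-3.141, 0.001, 3.047]
contact_force: [3.3, -1.6, -7.6]
width: 0.305
gripper_force: 59.3
```

Request:
drive_tool:
  series:
    - {"tx":0,"ty":4,"tz":0,"ax":0,"ay":0,"az":0,"gripper":20}
    - {"tx":0,"ty":4,"tz":0,"ax":0,"ay":0,"az":0,"gripper":20}
    - {"tx":0,"ty":4,"tz":0,"ax":0,"ay":0,"az":0,"gripper":20}
    - {"tx":0,"ty":4,"tz":0,"ax":0,"ay":0,"az":0,"gripper":20}
    - {"tx":0,"ty":4,"tz":0,"ax":0,"ay":0,"az":0,"gripper":20}

```text
time_s: 16.73
eef_pos: [0.6287, 0.0543, 0.2501]
orientation: [-3.14, 0.001, 3.047]
contact_force: [3.6, -2.9, -7.8]
width: 0.306
gripper_force: 59.4
```

Request:
drive_tool:
  series:
    - {"tx":0,"ty":4,"tz":0,"ax":0,"ay":0,"az":0,"gripper":20}
    - {"tx":0,"ty":4,"tz":0,"ax":0,"ay":0,"az":0,"gripper":20}
    - {"tx":0,"ty":2.3,"tz":0,"ax":0,"ay":0,"az":0,"gripper":20}
    - {"tx":0,"ty":0,"tz":0,"ax":0,"ay":0,"az":0,"gripper":20}

```text
time_s: 17.23
eef_pos: [0.6297, 0.0648, 0.2501]
orientation: [-3.141, 0.001, 3.047]
contact_force: [4.4, -2.1, -9.1]
width: 0.302
gripper_force: 59.4
```

Request:
drive_tool:
  series:
    - {"tx":0,"ty":0,"tz":3,"ax":0,"ay":0,"az":0,"gripper":20}
    - {"tx":0,"ty":0,"tz":3,"ax":0,"ay":0,"az":0,"gripper":20}
    - {"tx":0,"ty":0,"tz":3,"ax":0,"ay":0,"az":0,"gripper":20}
    - {"tx":0,"ty":0,"tz":0,"ax":0,"ay":0,"az":0,"gripper":20}

```text
time_s: 17.73
eef_pos: [0.6297, 0.0648, 0.2413]
orientation: [-3.141, 0.001, 3.047]
contact_force: [4.4, -2.1, -5.1]
width: 0.302
gripper_force: 59.6
```

Request:
drive_tool:
  series:
    - {"tx":-0.4,"ty":0,"tz":1.5,"ax":0,"ay":0,"az":0,"gripper":20}
    - {"tx":-0.4,"ty":0,"tz":1.5,"ax":0,"ay":0,"az":0,"gripper":20}
    - {"tx":0,"ty":0,"tz":1,"ax":0,"ay":0,"az":0,"gripper":20}
    - {"tx":0,"ty":0,"tz":0,"ax":0,"ay":0,"az":0,"gripper":20}

```text
time_s: 18.23
eef_pos: [0.6299, 0.0648, 0.2395]
orientation: [-3.141, 0.001, 3.047]
contact_force: [-0.0, -3.0, 6.1]
width: 0.301
gripper_force: 60.9
```

Run:
```python
from station import status, vision
import cv2,numpy as np
v=vision.get_image("scene")
s=status.read_state();print(s["eef_pos"],s["contact_force"],s["moment"],s["width"],s["gripper_force"])
a=cv2.resize(v["image"][135:335,230:370],None,fx=3,fy=3,interpolation=cv2.INTER_CUBIC)
cv2.imwrite("pics/c4.png",a)
```

```text
[0.6298529  0.06482255 0.23947453] [ 0.19858969 -2.01500388  5.64996617] [-0.48584794  0.02031405 -0.01856259] 0.30628692871544394 60.88715229649097
```

View pics/c4.png

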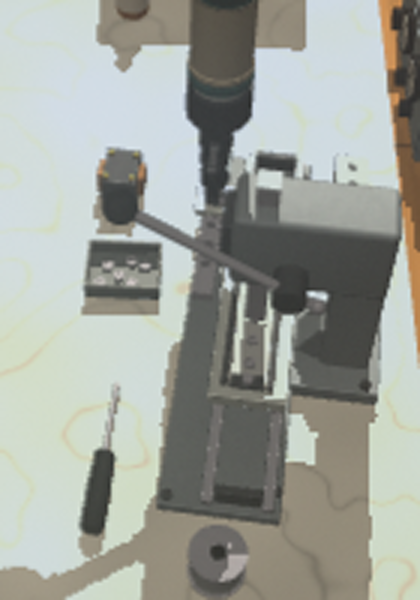

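The pin is home: the height is 0.2395 m against 0.2394 m at the first grip, with the same downward seating force. The carriage has moved 30 mm and the lever is at rest, so I'm handing in.

```bash
python3 -c "
from station import ticket
print(ticket.job_done())"
```

```text
the job is handed in; nothing more can be done
None
```

The job is handed in: the lever was pulled to its stop to press the nut, then eased slowly back to rest; the carriage is one hole on (about 30 mm) with the pin home, judging by the knob's height and the force, and the gripper is still holding the knob.

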